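# Level the crepe griddle by its foot and hold the spirit level pressed to the plate

## Task

The crepe griddle stands low at its levelling foot, the one with the black knob on top, so the batter would run to that side: lay the yellow spirit level flat across the middle of the black plate, lengthwise towards that foot, and let go of it. Then turn the foot's knob until the bubble stands centred between the two lines. Finally, to prove the reading under load, press the level down onto the plate with the fingertips, firmly but not hard, and finish while still pressing it with the bubble centred, without having disturbed the baking things around.

Things in the scene. Friction and masses are not known exactly. Their poses are not given: they have to be found in the camera images.
- level_center (a point): Yellow box spirit level, black end caps, 240 mm long (its x), 24 wide (y), 50 high (z), 0.32-0.42 kg, loose, upright on the table to the robot's left; the point is its centre, 25 mm above its underside. A 64 mm cut-out at the middle of its top edge holds the vial, a lime green tube with two black rings and a white bubble. The top is flat and solid from 32 to 108 mm either side of the middle.
- level: The same spirit level; origin at the centre of its underside, axes as level_center.
- bubble (a joint): Position of the bubble in the vial (m) along the level's +x from its middle, 0 = centred, stops at +-0.016. The bubble is 15 mm long and stands just between the two rings when within about 2 mm of 0. It moves to the higher end, 14 mm per degree of tilt along the level (0.8 m per rad), and needs about 2 s to settle.
- plate_top (a point): Centre of the top of the black cast-iron griddle plate, a disc 320 mm across, its top 115 mm above the table when level. Its +y points to the levelling foot, z up. Plate and steel housing (330 x 330 mm, its top at 92 mm) tilt together about the two fixed rubber feet on the -y side; at the start the levelling foot's side is low by 0.55 to 1.1 degrees.
- griddle: The same griddle housing with its plate; origin midway between the two fixed feet, 140 mm from the plate's centre on its -y side, 22 mm above the table; axes as plate_top.
- foot_knob (a point): The levelling foot's black round fluted hand knob, 42 mm across, 28 mm high, on an upright threaded spindle 225 mm from the plate's centre along the plate's +y. The point is on its axis at half height, 124 mm above the table, and stays there as the knob turns (its x and y axes turn with it). 30 mm of air under the knob to the lug, 44 mm between knob and plate rim.
- level_foot: The whole levelling foot (pad, spindle, knob); origin on its axis at the table. Turned clockwise seen from above it raises the griddle here, 12 mm per full turn: the bubble then moves 4.2 mm per radian towards the foot (counter-clockwise: back). At the start it needs about 1.9 to 3.6 rad clockwise; its stops lie 6.5 rad either way of level. It stays where it is left (friction 0.12 N m).
- egg_tray_mid (a point): Grey moulded tray with ten brown eggs, 152 x 200 mm, 62 mm high; point 25 mm above the table at its middle. Leave it alone.
- cake_tin_mid (a point): Black fluted ring-cake tin, 215 mm across, 75 mm high; point half-way up its middle. Leave it alone.
- mug_mid (a point): White mug, 80 mm across, 92 mm high; point half-way up its axis. Leave it alone.
- spreader_mid (a point): T-shaped wooden batter spreader, 180 mm long with a 160 mm cross bar, 17 mm high, lying; point on its stick. Leave it alone.
- turner_mid (a point): Flat wooden turner, 300 x 32 x 6 mm, lying; its centre. Leave it alone.
Mind the look-alikes: they are no part of the job. Of the things like the level, leave any that is red; of the rest the larger one is meant.

How it is judged:
By the outcome, as a careful person would: the job done as asked, in the order asked, and still so for the second after the job is handed in, while the arm keeps its last pose, push and grip.
It also fails if it takes over 72 s, if anything falls off the work surface, if the arm or the gripper's body presses on something with over 40 N, if the wrist force passes 120 N, or if a joint passes its speed limit or range.

## Robot

A 7-joint arm with a two-finger parallel gripper is mounted at the origin on the work surface. World frame = base frame: x ahead of the robot, y to its left, z up, the work surface at z = 0. Lengths are in m, angles in rad, forces in N, time in s.
With the tool pointing down it reaches from about 0.425 to 0.875 m from the base axis. Payload 4.7 kg.
Tool frame: the origin (TCP) lies at the very end of the fingers, on their centre line; the grasp point (between the pads) lies 19 mm behind it (tcp_to_grasp is the distance from the TCP to the grasp point, in m); z points along the fingers, y is the line along which they close (so a half turn about z gives the same grasp; the last joint's range is limited). The gripper opens to 85 mm and grips with 20 to 120 N. Pads are 22 mm wide; open, the fingers measure 114 mm over their backs; the gripper's body (76 mm by 85 mm) begins 54 mm behind the grasp point. The pads swing forward as they close: fully open they stand 13 mm farther back than shut.
Start: joints at [1.266, 0.321, -0.07, 1.45, 0.023, 1.371, -0.057], TCP at [0.204, -0.617, 0.231] pointing down, gripper open.
Joint ranges: [-2.86, 2.86], [-0.3, 2.09], [-1.38, 1.24], [0.06, 2.45], [-1.56, 4.7], [0.09, 2.05], [-2.69, 2.69]. Speed limits (rad/s): [2.57, 2.57, 3.14, 3.14, 3.14, 3.14, 3.14].

## Interface

Orientations are given as a 3x3 rotation matrix whose columns are the frame's x, y, z axes.
In Python, from workcell import sense, read_camera, camera_model, hand_in, tcp_to_grasp gives the robot as it stands.
- The arm moves only by the tool apply_moves, never from a script. Its argument "increments" is a list that holds one entry, the list of rows, each a list of 6 numbers: the shift along the tool's x, y, z as a fraction of full scale, then the turn, a rotation vector about the tool's x, y, z as a fraction of full scale. In form: [[[tx, ty, tz, ax, ay, az], ...]]. A call has 1 to 10 rows; each row shifts and turns the commanded pose from where the row before left it, along the tool's axes as they then stand; what a row does not reach is not made up. Full scale, the value 1, is 0.04 m for a shift and 0.1 rad for a turn. A row lasts 1/8 s, in which the tool goes at most 62.5 mm and 10.7 degrees, less where a joint would pass 70% of its speed; a pose out of reach is approached as far as the arm can. A call with a number of a shift or a turn outside -1 to 1 is refused whole. A call with a gripper value outside its range is refused whole. "grip" is the finger opening in mm, from 0 to 85.4, set as the call begins (left out, the last holds). The fingers move at their own pace and stop on an object; "squeeze" is the grip in N (left out, the last holds). Time passes only in rows, so rows that do not move let the fingers close. It gives the time, the measured TCP pose, the force, the opening and the grip force at its end, in the units of the state.
- sense(): the state, without advancing time (a new reading comes with each control period).
- read_camera(name): name is "side" or "top"; returns the picture (420x560x3 uint8, red, green, blue); there is no depth.
- camera_model(name): a dict with "intrinsics" (3x3 intrinsics, pixels), "pose" (4x4, takes a point from camera to world coordinates). Camera axes: x right, y up, looking along -z (the intrinsics and any distortion apply to the point x, -y, -z); pixel columns grow to the right and rows downward; lengths in m; the calibration is good to about 2 mm. A picture is of the moment at which its call begins. camera_model takes no time and is no camera call.
- hand_in(): hands the job in; it is judged then, once.
The state is a dict: "time": time; "qpos": joint angles; "dq": joint speeds; "joint_torque": joint torques, N m; "tcp_pos": TCP position; "eef_rot": TCP orientation; "force": force on the tool from outside, world axes, zero at the start; "ft_torque": the same for the moment, N m; "gripper_width": finger opening in m; "gripper_force": force on a finger pad.
Only numpy, scipy, OpenCV 4.12 (cv2) and the standard library are available. Lean on these libraries where they do the work, as an engineer would, in place of code of your own. Each camera call takes 0.05 s, during which the arm holds its last target. There are 200 camera calls.

## Working session

There is one attempt and no reset: what is moved stays moved. The work goes in short steps, Python scripts to look and compute and a tool call to move; the robot and the scene stay as the last step left them, time stands still between calls to the robot, and variables do not carry over. Pictures are saved under pics/ and viewed, at most 10 in all, crops included, and the job is handed in when it is done.

Besides the shell and the picture viewer there is one more tool, called after ">>>" as name(argument=value, ...), one argument or row to a line, values as JSON. apply_moves: Moves the arm, as the interface text tells. Its arguments: {"type":"object","properties":{"increments":{"type":"array"},"grip":{"type":"number"},"squeeze":{"type":"number"}},"required":["increments"]}

```bash
mkdir -p pics; python3 - <<'E'
from workcell import *
import cv2, numpy as np
np.set_printoptions(precision=4,suppress=True)
for n in ("top","side"):
    im=read_camera(n); cv2.imwrite(f"pics/{n}0.png",cv2.resize(im[:,:,::-1],(800,600),interpolation=cv2.INTER_CUBIC))
    m=camera_model(n); print(n,m)
s=sense(); print(s['time'],s['tcp_pos'],s['eef_rot'],s['gripper_width'],s['force'],tcp_to_grasp)
E
```

```text
top {'intrinsics': array([[546.326 ,   0.    , 282.6826],
       [  0.    , 546.326 , 219.5521],
       [  0.    ,   0.    ,   1.    ]]), 'pose': array([[ 0.0206,  0.9991, -0.0362,  0.4801],
       [-0.9998,  0.0208,  0.0047,  0.0332],
       [ 0.0055,  0.0361,  0.9993,  1.8143],
       [ 0.    ,  0.    ,  0.    ,  1.    ]])}
side {'intrinsics': array([[391.9523,   0.    , 280.8038],
       [  0.    , 391.9523, 207.3519],
       [  0.    ,   0.    ,   1.    ]]), 'pose': array([[-0.9504,  0.2005, -0.2378,  0.244 ],
       [-0.3109, -0.6333,  0.7087,  0.9311],
       [-0.0085,  0.7475,  0.6643,  0.9677],
       [ 0.    ,  0.    ,  0.    ,  1.    ]])}
0.1 [ 0.2035 -0.6168  0.2304] [[ 0.9496  0.3134 -0.0006]
 [ 0.3134 -0.9496  0.0016]
 [-0.0001 -0.0017 -1.    ]] 0.08550767143082913 [-0.103   0.0291  0.9656] 0.0187
```

View pics/top0.png

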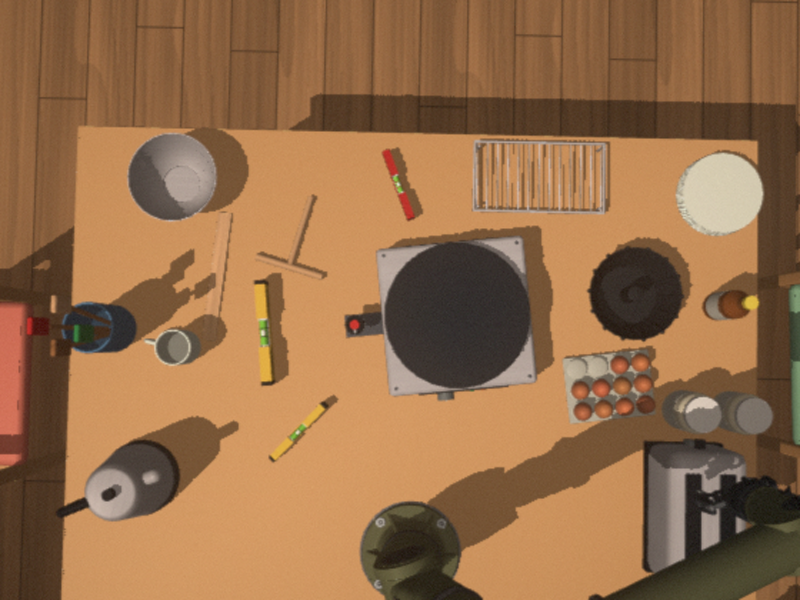

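View pics/side0.png

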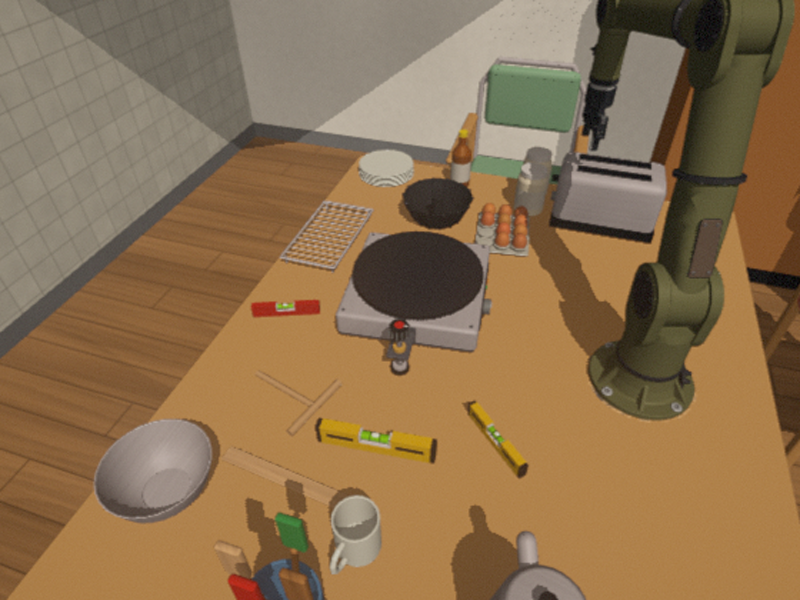

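The pictures show three level-like things (pixels in the top view as shown): the large yellow one (263,332), the small yellow one (300,430) and a red one (398,185). I choose the large yellow one at (263,332). The knob is at (356,324) and the plate centre at about (457,315). Next is a close crop to check the choice and refine these pixels.

```bash
cat > h.py <<'E'
from workcell import *
import cv2, numpy as np
np.set_printoptions(precision=4,suppress=True)
def ray(n,u,v):
    m=camera_model(n); K=np.array(m['intrinsics']); T=np.array(m['pose'])
    d=np.linalg.inv(K)@[u,v,1]; d=T[:3,:3]@[d[0],-d[1],-d[2]]
    return T[:3,3],d
def pt(n,u,v,z):
    o,d=ray(n,u,v); return o+d*(z-o[2])/d[2]
def proj(n,p):
    m=camera_model(n); K=np.array(m['intrinsics']); T=np.array(m['pose'])
    c=T[:3,:3].T@(np.array(p)-T[:3,3]); q=K@[c[0],-c[1],-c[2]]; return q[:2]/q[2]
def crop(n,name,u0,v0,w,h,s):
    im=read_camera(n)[v0:v0+h,u0:u0+w,::-1]
    cv2.imwrite(f"pics/{name}.png",cv2.resize(im,None,fx=s,fy=s,interpolation=cv2.INTER_CUBIC))
E
python3 - <<'E'
from h import *
crop("top","c1",165,160,224,168,3.5)
E
```

```text
(no output)
```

View pics/c1.png

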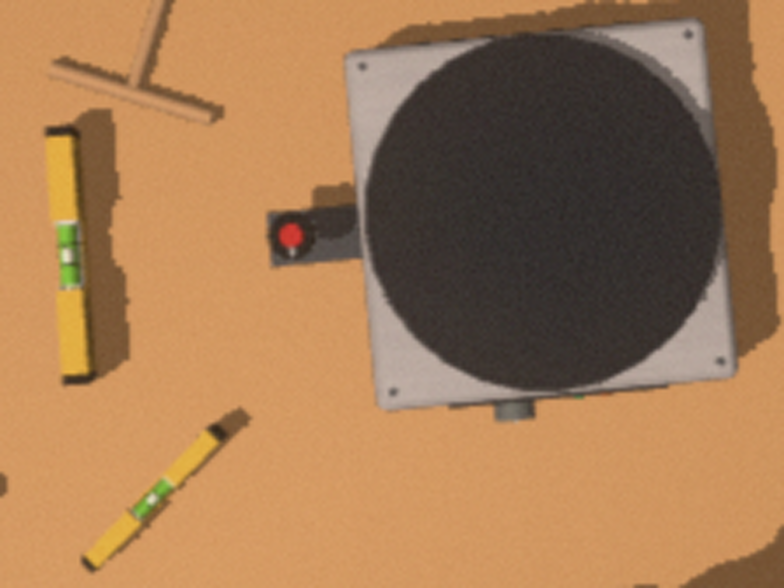

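```bash
python3 - <<'E'
from h import *
f=lambda x,y,z: pt("top",165+(x+.5)/3.5-.5,160+(y+.5)/3.5-.5,z)
a=f(59,130,.05);b=f(76,378,.05);c=f(67.5,254,.05)
print("level",a,b,c,np.linalg.norm(a-b),"yaw",np.arctan2(*(a-b)[[1,0]]))
s=f(84,568,.04)-f(218,430,.04);print("small",np.linalg.norm(s))
p=f(543,211.5,.114);k=f(291,236,.138);print("plate",p,"knob",k,np.linalg.norm((k-p)[:2]),"dir",np.arctan2(*(k-p)[[1,0]]))
# housing corners edges dir
for q in [((345,55),(378,408)),((345,55),(698,20)),((378,408),(735,375)),((698,20),(735,375))]:
    d=f(*q[1],.09)-f(*q[0],.09);print(np.arctan2(d[1],d[0]))
print(sense()['qpos'])
E
```

```text
level [0.6108 0.3534 0.05  ] [0.3827 0.3316 0.05  ] [0.4965 0.3425 0.05  ] 0.22915622851560113 yaw 0.09545294940855484
small 0.17650937575686132
plate [ 0.5424 -0.0905  0.114 ] knob [0.5154 0.1318 0.138 ] 0.22389663565526136 dir 1.6914750260905758
-3.0268634865570108
-1.4503681430634194
-1.458672481219809
-3.0228269684773315
[ 1.2661  0.3216 -0.0701  1.4514  0.0226  1.3708 -0.0569]
```

```bash
cat >> h.py <<'E'
def plan(wps,start=None,dec=2):
    """wps: list of (x,y,z,psi,rows); straight in xyz+psi. prints rows of <=10 per call"""
    s=sense()
    R=np.array(s['eef_rot']); p=np.array(s['tcp_pos']); psi=np.arctan2(R[1,1],R[0,1])
    if start is not None: p,psi=np.array(start[:3]),start[3]
    print("from",p,psi); rows=[]
    for x,y,z,ps,n in wps:
        for i in range(n):
            k=n-i; dp=(np.array([x,y,z])-p)/k; da=(ps-psi)/k
            X=np.array([-np.sin(psi),np.cos(psi),0]);Y=np.array([np.cos(psi),np.sin(psi),0])
            t=np.round([dp@X/.04,dp@Y/.04,-dp[2]/.04,-da/.1],dec)
            if abs(t).max()>1: print("OVER",t)
            t=np.clip(t,-1,1); p=p+.04*(t[0]*X+t[1]*Y)-[0,0,.04*t[2]]; psi-=.1*t[3]
            rows.append([float(t[0]),float(t[1]),float(t[2]),0,0,float(t[3])])
    for i in range(0,len(rows),10): print(rows[i:i+10])
    print("to",p,psi)
E
python3 - <<'E'
from h import *
a0=np.arctan2(-.617,.2035);r0=.65;ps0=-1.252
a1=np.arctan2(.3425,.4965);r1=np.hypot(.3425,.4965)
N=30;w=[]
for i in range(1,N+1):
    s=i/N;a=a0+(a1-a0)*s;r=r0+(r1-r0)*s
    z=.23+min(i,4)*.0125 if i<24 else .28-(i-23)*.025
    w.append((r*np.cos(a),r*np.sin(a),z,ps0+(1.666-ps0)*s,1))
plan(w)
E
```

```text
from [ 0.2036 -0.6169  0.2305] -1.2519273189476445
[[1.0, -0.06, -0.3, 0, 0, -0.97], [1.0, -0.03, -0.31, 0, 0, -0.97], [1.0, -0.0, -0.32, 0, 0, -0.98], [1.0, 0.03, -0.31, 0, 0, -0.97], [0.99, 0.07, 0.0, 0, 0, -0.97], [0.99, 0.11, 0.0, 0, 0, -0.98], [0.98, 0.14, 0.0, 0, 0, -0.97], [0.97, 0.18, 0.0, 0, 0, -0.97], [0.96, 0.2, 0.0, 0, 0, -0.97], [0.96, 0.25, 0.0, 0, 0, -0.98]]
[[0.94, 0.27, 0.0, 0, 0, -0.97], [0.93, 0.31, 0.0, 0, 0, -0.97], [0.91, 0.33, 0.0, 0, 0, -0.97], [0.9, 0.37, 0.0, 0, 0, -0.98], [0.89, 0.4, 0.0, 0, 0, -0.97], [0.86, 0.43, 0.0, 0, 0, -0.97], [0.85, 0.46, 0.0, 0, 0, -0.97], [0.84, 0.49, 0.0, 0, 0, -0.98], [0.81, 0.52, 0.0, 0, 0, -0.97], [0.79, 0.54, 0.0, 0, 0, -0.97]]
[[0.77, 0.57, 0.0, 0, 0, -0.98], [0.74, 0.59, 0.0, 0, 0, -0.97], [0.73, 0.62, 0.0, 0, 0, -0.97], [0.7, 0.64, 0.63, 0, 0, -0.97], [0.67, 0.66, 0.62, 0, 0, -0.98], [0.65, 0.69, 0.63, 0, 0, -0.97], [0.62, 0.71, 0.62, 0, 0, -0.97], [0.6, 0.72, 0.63, 0, 0, -0.97], [0.57, 0.75, 0.62, 0, 0, -0.98], [0.54, 0.76, 0.63, 0, 0, -0.97]]
to [0.4965 0.3424 0.1049] 1.6660726810523552
```

>>> apply_moves(
  increments=[
    [[1.0, -0.06, -0.3, 0, 0, -0.97], [1.0, -0.03, -0.31, 0, 0, -0.97], [1.0, 0, -0.32, 0, 0, -0.98], [1.0, 0.03, -0.31, 0, 0, -0.97], [0.99, 0.07, 0, 0, 0, -0.97], [0.99, 0.11, 0, 0, 0, -0.98], [0.98, 0.14, 0, 0, 0, -0.97], [0.97, 0.18, 0, 0, 0, -0.97], [0.96, 0.2, 0, 0, 0, -0.97], [0.96, 0.25, 0, 0, 0, -0.98]],
  ],
  grip=60,
)

```text
time: 1.4
tcp_pos: [0.513, -0.3738, 0.2809]
eef_rot: [[0.269, 0.963, -0.0], [0.963, -0.269, -0.0], [-0.0, -0.0, -1.0]]
force: [-0.5, -0.6, -0.9]
gripper_width: 0.0601
gripper_force: 0.0
```

>>> apply_moves(
  increments=[
    [[0.94, 0.27, 0, 0, 0, -0.97], [0.93, 0.31, 0, 0, 0, -0.97], [0.91, 0.33, 0, 0, 0, -0.97], [0.9, 0.37, 0, 0, 0, -0.98], [0.89, 0.4, 0, 0, 0, -0.97], [0.86, 0.43, 0, 0, 0, -0.97], [0.85, 0.46, 0, 0, 0, -0.97], [0.84, 0.49, 0, 0, 0, -0.98], [0.81, 0.52, 0, 0, 0, -0.97], [0.79, 0.54, 0, 0, 0, -0.97]],
  ],
)

```text
time: 2.65
tcp_pos: [0.6189, -0.007, 0.2809]
eef_rot: [[-0.644, 0.765, 0.0], [0.765, 0.644, -0.0], [-0.0, -0.0, -1.0]]
force: [-0.3, -0.6, 0.6]
gripper_width: 0.06
gripper_force: 0.0
```

>>> apply_moves(
  increments=[
    [[0.77, 0.57, 0, 0, 0, -0.98], [0.74, 0.59, 0, 0, 0, -0.97], [0.73, 0.62, 0, 0, 0, -0.97], [0.7, 0.64, 0.63, 0, 0, -0.97], [0.67, 0.66, 0.62, 0, 0, -0.98], [0.65, 0.69, 0.63, 0, 0, -0.97], [0.62, 0.71, 0.62, 0, 0, -0.97], [0.6, 0.72, 0.63, 0, 0, -0.97], [0.57, 0.75, 0.62, 0, 0, -0.98], [0.54, 0.76, 0.63, 0, 0, -0.97]],
  ],
)

```text
time: 3.9
tcp_pos: [0.4955, 0.3439, 0.1051]
eef_rot: [[-0.995, -0.101, 0.0], [-0.101, 0.995, 0.0], [-0.001, 0.0, -1.0]]
force: [-0.3, -0.2, -0.3]
gripper_width: 0.0598
gripper_force: 0.0
```

>>> apply_moves(
  increments=[
    [[0, -0.03, 0.9, 0, 0, 0.06], [0, 0, 0.9, 0, 0, 0], [0, 0, 0.65, 0, 0, 0], [0, 0, 0, 0, 0, 0]],
  ],
)

```text
time: 4.4
tcp_pos: [0.4948, 0.3405, 0.0058]
eef_rot: [[-0.996, -0.092, -0.004], [-0.092, 0.996, -0.002], [0.004, -0.002, -1.0]]
force: [-0.3, 0.6, -0.2]
gripper_width: 0.0601
gripper_force: 0.0
```

>>> apply_moves(
  increments=[
    [[0, 0, 0, 0, 0, 0], [0, 0, 0, 0, 0, 0], [0, 0, 0, 0, 0, 0], [0, 0, 0, 0, 0, 0], [0, 0, 0, 0, 0, 0]],
  ],
  grip=10,
  squeeze=45,
)

```text
time: 5.03
tcp_pos: [0.4976, 0.3423, 0.0095]
eef_rot: [[-0.996, -0.09, 0.003], [-0.09, 0.996, 0.002], [-0.003, 0.002, -1.0]]
force: [-0.5, 3.0, 5.6]
gripper_width: 0.0236
gripper_force: 45.6
```

```bash
python3 - <<'E'
from h import *
s=sense();print(s['time'],s['tcp_pos'],s['eef_rot'],s['gripper_width'],s['gripper_force'],s['force'])
crop("side","s1",190,230,160,120,5)
g=np.array([.5424,-.0905]); d=np.array([np.cos(1.69),np.sin(1.69)])
psi0=1.668
plan([(.497,.343,.21,1.668,5),(.5424,-.0905,.21,.119,16),(.5424,-.0905,.132,.119,3)])
E
```

```text
5.025 [0.4976 0.3423 0.0095] [[-0.996  -0.0895  0.0025]
 [-0.0895  0.996   0.0023]
 [-0.0027  0.002  -1.    ]] 0.02361120647470609 45.564812421798706 [-0.4945  3.0207  5.5972]
from [0.4976 0.3424 0.0095] 1.6604959534573913
OVER [ 0.01  0.   -1.01 -0.01]
OVER [ 0.    0.01 -1.01 -0.02]
[[0.0, 0.0, -1.0, 0, 0, -0.02], [0.0, 0.0, -1.0, 0, 0, -0.01], [0.0, 0.01, -1.0, 0, 0, -0.02], [0.01, 0.0, -1.0, 0, 0, -0.01], [0.0, 0.01, -1.0, 0, 0, -0.02], [-0.0, -0.68, -0.0, 0, 0, 0.97], [-0.07, -0.68, -0.0, 0, 0, 0.97], [-0.14, -0.67, -0.0, 0, 0, 0.97], [-0.2, -0.65, -0.0, 0, 0, 0.97], [-0.26, -0.63, -0.0, 0, 0, 0.97]]
[[-0.32, -0.6, -0.0, 0, 0, 0.97], [-0.38, -0.57, -0.0, 0, 0, 0.97], [-0.43, -0.53, -0.0, 0, 0, 0.97], [-0.48, -0.48, -0.0, 0, 0, 0.97], [-0.52, -0.43, -0.0, 0, 0, 0.97], [-0.56, -0.38, -0.0, 0, 0, 0.97], [-0.6, -0.32, -0.0, 0, 0, 0.96], [-0.63, -0.27, -0.0, 0, 0, 0.97], [-0.65, -0.2, -0.0, 0, 0, 0.96], [-0.67, -0.14, -0.01, 0, 0, 0.97]]
[[-0.68, -0.08, -0.0, 0, 0, 0.96], [0.0, -0.0, 0.65, 0, 0, 0.0], [0.0, -0.0, 0.65, 0, 0, 0.0], [0.0, -0.0, 0.65, 0, 0, 0.0]]
to [ 0.5424 -0.0906  0.1319] 0.11949595345739145
```

View pics/s1.png

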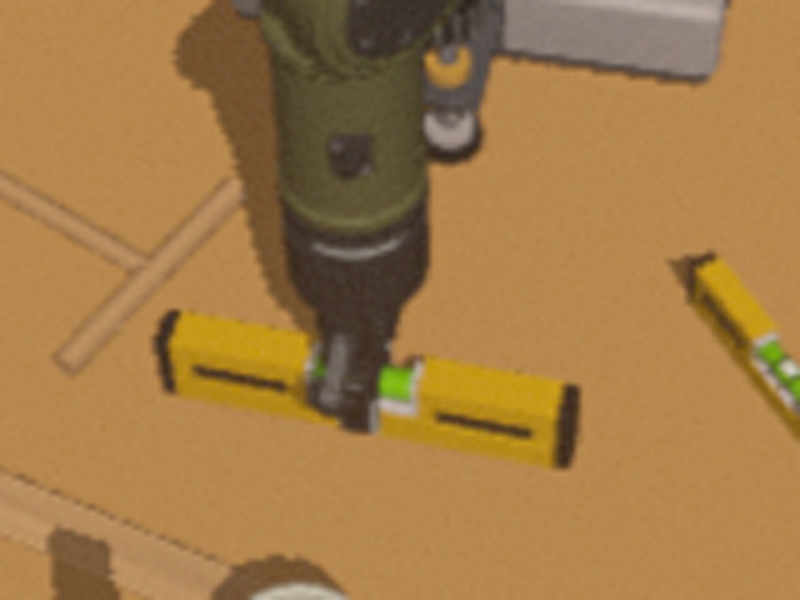

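The crop shows the large yellow level gripped at its middle, over the cut-out at (350,390), with the fingers on both sides. Now I lift and carry it.

>>> apply_moves(
  increments=[
    [[0, 0, -1, 0, 0, -0.02], [0, 0, -1, 0, 0, -0.01], [0, 0.01, -1, 0, 0, -0.02], [0.01, 0, -1, 0, 0, -0.01], [0, 0.01, -1, 0, 0, -0.02], [0, -0.68, 0, 0, 0, 0.97], [-0.07, -0.68, 0, 0, 0, 0.97], [-0.14, -0.67, 0, 0, 0, 0.97], [-0.2, -0.65, 0, 0, 0, 0.97], [-0.26, -0.63, 0, 0, 0, 0.97]],
  ],
)

```text
time: 6.32
tcp_pos: [0.5095, 0.204, 0.2067]
eef_rot: [[-0.924, 0.381, -0.002], [0.381, 0.924, -0.002], [0.001, -0.002, -1.0]]
force: [0.7, -0.4, -4.8]
gripper_width: 0.0234
gripper_force: 45.5
```

>>> apply_moves(
  increments=[
    [[-0.32, -0.6, 0, 0, 0, 0.97], [-0.38, -0.57, 0, 0, 0, 0.97], [-0.43, -0.53, 0, 0, 0, 0.97], [-0.48, -0.48, 0, 0, 0, 0.97], [-0.52, -0.43, 0, 0, 0, 0.97], [-0.56, -0.38, 0, 0, 0, 0.97], [-0.6, -0.32, 0, 0, 0, 0.96], [-0.63, -0.27, 0, 0, 0, 0.97], [-0.65, -0.2, 0, 0, 0, 0.96], [-0.67, -0.14, -0.01, 0, 0, 0.97]],
  ],
)

```text
time: 7.58
tcp_pos: [0.5385, -0.0667, 0.208]
eef_rot: [[-0.207, 0.978, -0.0], [0.978, 0.207, -0.0], [0.0, -0.0, -1.0]]
force: [0.7, 0.2, -3.7]
gripper_width: 0.0236
gripper_force: 45.5
```

>>> apply_moves(
  increments=[
    [[-0.68, -0.08, 0, 0, 0, 0.96], [0, 0, 0.65, 0, 0, 0], [0, 0, 0.65, 0, 0, 0], [0, 0, 0.55, 0, 0, 0], [0, 0, 0, 0, 0, 0]],
  ],
)

```text
time: 8.2
tcp_pos: [0.5396, -0.0927, 0.1322]
eef_rot: [[-0.117, 0.993, -0.004], [0.993, 0.117, 0.001], [0.002, -0.004, -1.0]]
force: [0.3, 0.1, -4.3]
gripper_width: 0.0233
gripper_force: 45.3
```

```bash
python3 - <<'E'
from h import *
s=sense();print(s['time'],s['tcp_pos'],s['eef_rot'],s['gripper_width'],s['force'])
plan([(.5424,-.0905,s['tcp_pos'][2],.119,1)])
im=read_camera("side")[120:255,225:405,::-1];im2=read_camera("top")[150:285,255:435,::-1]
cv2.imwrite("pics/c3.png",cv2.resize(np.hstack([im,im2]),(800,300),interpolation=cv2.INTER_CUBIC))
E
```

```text
8.2 [ 0.5396 -0.0927  0.1322] [[-0.1166  0.9932 -0.0044]
 [ 0.9932  0.1166  0.0012]
 [ 0.0017 -0.0042 -1.    ]] 0.02327331038487363 [ 0.3228  0.0549 -4.337 ]
from [ 0.5396 -0.0927  0.1322] 0.11684599973100257
[[0.05, 0.08, -0.0, 0, 0, -0.02]]
to [ 0.5426 -0.0904  0.1322] 0.11884599973100257
```

View pics/c3.png

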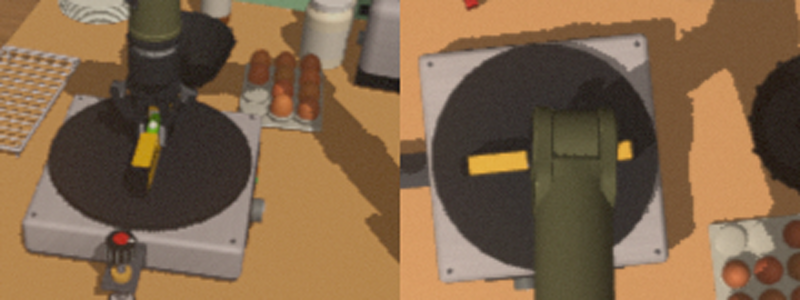

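The level hangs above the plate, centred and pointing at the knob (left picture: level (145,160), knob (122,240)). Now I lower it.

>>> apply_moves(
  increments=[
    [[0.03, 0.05, 0.1, 0, 0, -0.02], [0, 0, 0.07, 0, 0, 0], [0, 0, 0, 0, 0, 0], [0, 0, 0, 0, 0, 0]],
  ],
)

```text
time: 8.8
tcp_pos: [0.5433, -0.0908, 0.1274]
eef_rot: [[-0.121, 0.993, 0.0], [0.993, 0.121, -0.0], [-0.0, 0.0, -1.0]]
force: [0.7, 0.3, -3.7]
gripper_width: 0.0236
gripper_force: 45.4
```

>>> apply_moves(
  increments=[
    [[0, 0, 0.05, 0, 0, 0], [0, 0, 0, 0, 0, 0]],
  ],
)

```text
time: 9.05
tcp_pos: [0.5431, -0.0908, 0.1251]
eef_rot: [[-0.121, 0.993, -0.0], [0.993, 0.121, -0.0], [-0.0, -0.0, -1.0]]
force: [0.1, -0.5, -4.1]
gripper_width: 0.0232
gripper_force: 45.4
```

>>> apply_moves(
  increments=[
    [[0, 0, 0.05, 0, 0, 0], [0, 0, 0, 0, 0, 0]],
  ],
)

```text
time: 9.3
tcp_pos: [0.5436, -0.0907, 0.1237]
eef_rot: [[-0.121, 0.993, 0.001], [0.993, 0.121, -0.0], [-0.0, 0.001, -1.0]]
force: [-0.5, 0.7, -2.0]
gripper_width: 0.0237
gripper_force: 45.9
```

>>> apply_moves(
  increments=[
    [[0, 0, 0.04, 0, 0, 0], [0, 0, 0, 0, 0, 0]],
  ],
)

```text
time: 9.55
tcp_pos: [0.5438, -0.0903, 0.1223]
eef_rot: [[-0.121, 0.993, 0.001], [0.993, 0.121, 0.0], [-0.0, 0.001, -1.0]]
force: [0.2, 2.5, 0.3]
gripper_width: 0.0235
gripper_force: 46.1
```

>>> apply_moves(
  increments=[
    [[0, 0, 0, 0, 0, 0], [0, 0, 0, 0, 0, 0], [0, 0, 0, 0, 0, 0]],
  ],
  grip=60,
)

```text
time: 9.93
tcp_pos: [0.5433, -0.0911, 0.1217]
eef_rot: [[-0.12, 0.993, 0.0], [0.993, 0.12, -0.0], [-0.0, 0.0, -1.0]]
force: [-0.9, 0.4, -0.2]
gripper_width: 0.0599
gripper_force: 0.0
```

>>> apply_moves(
  increments=[
    [[0, 0, -0.4, 0, 0, 0], [0, 0, -1, 0, 0, 0], [0, 0, -1, 0, 0, 0], [0, 0, 0, 0, 0, 0]],
  ],
)

```text
time: 10.42
tcp_pos: [0.5458, -0.0908, 0.2225]
eef_rot: [[-0.121, 0.993, 0.008], [0.993, 0.121, -0.002], [-0.003, 0.007, -1.0]]
force: [0.9, 0.5, -0.8]
gripper_width: 0.0601
gripper_force: 0.0
```

```bash
python3 - <<'E'
from h import *
s=sense();print(s['time'],s['tcp_pos'],s['gripper_width'],s['force'])
plan([(.5154,.1318,.215,2.2,22),(.5154,.1318,.112,2.2,3)])
E
```

```text
10.425 [ 0.5458 -0.0908  0.2225] 0.060098385073833735 [ 0.8938  0.4757 -0.821 ]
from [ 0.5458 -0.0908  0.2225] 0.12113074506138896
[[0.26, -0.0, 0.01, 0, 0, -0.94], [0.25, 0.02, 0.01, 0, 0, -0.95], [0.25, 0.04, 0.01, 0, 0, -0.94], [0.25, 0.07, 0.01, 0, 0, -0.95], [0.24, 0.09, 0.01, 0, 0, -0.94], [0.23, 0.11, 0.01, 0, 0, -0.95], [0.22, 0.13, 0.01, 0, 0, -0.94], [0.2, 0.15, 0.01, 0, 0, -0.95], [0.19, 0.17, 0.01, 0, 0, -0.94], [0.17, 0.19, 0.01, 0, 0, -0.95]]
[[0.15, 0.21, 0.01, 0, 0, -0.94], [0.13, 0.22, 0.01, 0, 0, -0.95], [0.11, 0.23, 0.01, 0, 0, -0.94], [0.09, 0.24, 0.01, 0, 0, -0.95], [0.07, 0.25, 0.01, 0, 0, -0.94], [0.04, 0.25, 0.01, 0, 0, -0.95], [0.02, 0.25, 0.0, 0, 0, -0.94], [-0.01, 0.26, 0.01, 0, 0, -0.95], [-0.03, 0.25, 0.0, 0, 0, -0.94], [-0.05, 0.25, 0.01, 0, 0, -0.95]]
[[-0.08, 0.24, 0.0, 0, 0, -0.94], [-0.1, 0.24, 0.01, 0, 0, -0.95], [0.0, 0.0, 0.86, 0, 0, 0.0], [0.0, 0.0, 0.86, 0, 0, 0.0], [0.0, 0.0, 0.85, 0, 0, 0.0]]
to [0.5155 0.1318 0.1121] 2.200130745061389
```

>>> apply_moves(
  increments=[
    [[0.26, 0, 0.01, 0, 0, -0.94], [0.25, 0.02, 0.01, 0, 0, -0.95], [0.25, 0.04, 0.01, 0, 0, -0.94], [0.25, 0.07, 0.01, 0, 0, -0.95], [0.24, 0.09, 0.01, 0, 0, -0.94], [0.23, 0.11, 0.01, 0, 0, -0.95], [0.22, 0.13, 0.01, 0, 0, -0.94], [0.2, 0.15, 0.01, 0, 0, -0.95], [0.19, 0.17, 0.01, 0, 0, -0.94], [0.17, 0.19, 0.01, 0, 0, -0.95]],
  ],
)

```text
time: 11.68
tcp_pos: [0.5287, 0.0105, 0.2135]
eef_rot: [[-0.877, 0.481, -0.001], [0.481, 0.877, -0.0], [0.0, -0.0, -1.0]]
force: [-0.3, -0.1, 0.4]
gripper_width: 0.0601
gripper_force: 0.0
```

>>> apply_moves(
  increments=[
    [[0.15, 0.21, 0.01, 0, 0, -0.94], [0.13, 0.22, 0.01, 0, 0, -0.95], [0.11, 0.23, 0.01, 0, 0, -0.94], [0.09, 0.24, 0.01, 0, 0, -0.95], [0.07, 0.25, 0.01, 0, 0, -0.94], [0.04, 0.25, 0.01, 0, 0, -0.95], [0.02, 0.25, 0, 0, 0, -0.94], [0, 0.26, 0.01, 0, 0, -0.95], [-0.03, 0.25, 0, 0, 0, -0.94], [-0.05, 0.25, 0.01, 0, 0, -0.95]],
  ],
)

```text
time: 12.92
tcp_pos: [0.5149, 0.1117, 0.2103]
eef_rot: [[-0.903, -0.429, -0.001], [-0.429, 0.903, -0.0], [0.001, -0.0, -1.0]]
force: [0.6, 0.2, -0.1]
gripper_width: 0.0598
gripper_force: 0.0
```

>>> apply_moves(
  increments=[
    [[-0.08, 0.24, 0, 0, 0, -0.94], [-0.1, 0.24, 0.01, 0, 0, -0.95], [0, 0, 0, 0, 0, 0], [0, 0, 0, 0, 0, 0]],
  ],
)

```text
time: 13.42
tcp_pos: [0.5126, 0.1313, 0.21]
eef_rot: [[-0.81, -0.587, -0.0], [-0.587, 0.81, -0.001], [0.0, -0.0, -1.0]]
force: [-0.4, -0.7, 0.2]
gripper_width: 0.0602
gripper_force: 0.0
```

```bash
python3 - <<'E'
from h import *
s=sense();print(s['time'],s['tcp_pos'],s['eef_rot'],s['gripper_width'],s['force'],s['qpos'])
plan([(.5154,.1318,.112,2.2,3)])
a=read_camera("top");b=read_camera("side")
i1=cv2.resize(a[180:260,200:400,::-1],(800,320),interpolation=cv2.INTER_CUBIC)
i2=cv2.resize(b[150:220,210:385,::-1],(800,280)[:1]+(280,),interpolation=cv2.INTER_CUBIC)
cv2.imwrite("pics/c4.png",np.vstack([i1,i2]))
E
```

```text
13.425 [0.5126 0.1313 0.21  ] [[-0.8097 -0.5869 -0.0002]
 [-0.5869  0.8097 -0.0005]
 [ 0.0005 -0.0003 -1.    ]] 0.06018964662186848 [-0.4128 -0.7322  0.1749] [ 0.5741  0.164  -0.9511  1.7533  0.139   1.2955  1.7894]
from [0.5126 0.1313 0.21  ] 2.1980201183000228
[[-0.02, -0.01, 0.82, 0, 0, -0.01], [-0.02, -0.01, 0.81, 0, 0, -0.0], [-0.02, -0.01, 0.82, 0, 0, -0.01]]
to [0.5152 0.1317 0.112 ] 2.2000201183000225
```

View pics/c4.png

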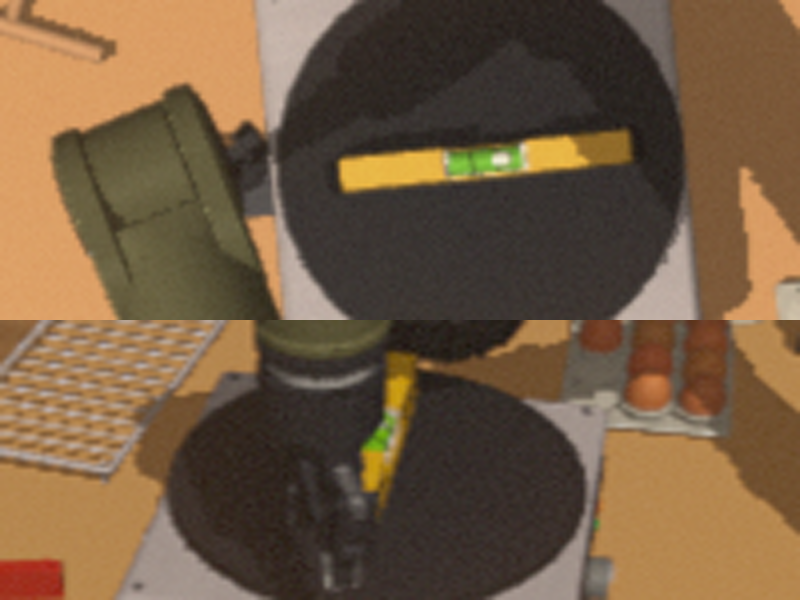

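The level lies centred on the plate, pointing at the foot. The bubble at (502,160) sits about 13.6 mm from the vial middle (484,160), away from the foot, so about 3.2 rad clockwise is needed. Now I go to the knob.

>>> apply_moves(
  increments=[
    [[-0.02, -0.01, 0.87, 0, 0, 0], [-0.02, -0.01, 0.87, 0, 0, 0], [-0.02, -0.01, 0.86, 0, 0, 0], [0, 0, 0, 0, 0, 0], [0, 0, 0, 0, 0, 0]],
  ],
)

```text
time: 14.15
tcp_pos: [0.516, 0.1324, 0.1073]
eef_rot: [[-0.809, -0.588, 0.001], [-0.588, 0.809, 0.0], [-0.001, -0.001, -1.0]]
force: [0.6, 0.1, 0.8]
gripper_width: 0.0601
gripper_force: 0.0
```

>>> apply_moves(
  increments=[
    [[0, 0, 0, 0, 0, 0], [0, 0, 0, 0, 0, 0], [0, 0, 0, 0, 0, 0], [0, 0, 0, 0, 0, 0]],
  ],
  grip=30,
  squeeze=35,
)

```text
time: 14.65
tcp_pos: [0.5172, 0.1316, 0.1082]
eef_rot: [[-0.809, -0.588, 0.004], [-0.588, 0.809, -0.001], [-0.002, -0.004, -1.0]]
force: [0.0, -2.8, 6.6]
gripper_width: 0.0411
gripper_force: 35.4
```

```bash
python3 - <<'E'
from h import *
s=sense();print(s['time'],s['tcp_pos'],s['eef_rot'],s['gripper_width'],s['gripper_force'],s['force'],s['ft_torque'])
E
```

```text
14.65 [0.5172 0.1316 0.1082] [[-0.809  -0.5878  0.0041]
 [-0.5878  0.809  -0.0014]
 [-0.0025 -0.0035 -1.    ]] 0.041091664487275414 35.43875992298126 [ 0.0174 -2.8031  6.6457] [-0.5828 -0.1318 -0.0154]
```

>>> apply_moves(
  increments=[
    [[0, 0, 0, 0, 0, 1], [0, 0, 0, 0, 0, 1], [0, 0, 0, 0, 0, 1], [0, 0, 0, 0, 0, 1], [0, 0, 0, 0, 0, 1], [0, 0, 0, 0, 0, 1], [0, 0, 0, 0, 0, 1], [0, 0, 0, 0, 0, 1], [0, 0, 0, 0, 0, 1], [0, 0, 0, 0, 0, 1]],
  ],
)

```text
time: 15.9
tcp_pos: [0.517, 0.1324, 0.1082]
eef_rot: [[-0.931, 0.365, 0.004], [0.365, 0.931, -0.001], [-0.004, 0.001, -1.0]]
force: [1.7, 0.0, 4.9]
gripper_width: 0.0409
gripper_force: 35.5
```

>>> apply_moves(
  increments=[
    [[0, 0, 0, 0, 0, 1], [0, 0, 0, 0, 0, 1], [0, 0, 0, 0, 0, 1], [0, 0, 0, 0, 0, 1], [0, 0, 0, 0, 0, 1], [0, 0, 0, 0, 0, 1], [0, 0, 0, 0, 0, 1], [0, 0, 0, 0, 0, 1], [0, 0, 0, 0, 0, 1], [0, 0, 0, 0, 0, 1]],
  ],
)

```text
time: 17.15
tcp_pos: [0.5176, 0.133, 0.1082]
eef_rot: [[-0.196, 0.981, 0.005], [0.981, 0.196, 0.001], [0.0, 0.005, -1.0]]
force: [5.5, 1.3, 2.7]
gripper_width: 0.0415
gripper_force: 35.5
```

>>> apply_moves(
  increments=[
    [[0, 0, 0, 0, 0, 1], [0, 0, 0, 0, 0, 1], [0, 0, 0, 0, 0, 1], [0, 0, 0, 0, 0, 1], [0, 0, 0, 0, 0, 1], [0, 0, 0, 0, 0, 1], [0, 0, 0, 0, 0, 1], [0, 0, 0, 0, 0, 1], [0, 0, 0, 0, 0, 1], [0, 0, 0, 0, 0, 1]],
  ],
)

```text
time: 18.4
tcp_pos: [0.5185, 0.1328, 0.1082]
eef_rot: [[0.72, 0.694, 0.007], [0.694, -0.72, 0.002], [0.006, 0.003, -1.0]]
force: [7.2, -0.6, 0.8]
gripper_width: 0.0413
gripper_force: 35.2
```

>>> apply_moves(
  increments=[
    [[0, 0, 0, 0, 0, 0], [0, 0, 0, 0, 0, 0], [0, 0, 0, 0, 0, 0], [0, 0, 0, 0, 0, 0], [0, 0, 0, 0, 0, 0], [0, 0, 0, 0, 0, 0], [0, 0, 0, 0, 0, 0], [0, 0, 0, 0, 0, 0], [0, 0, 0, 0, 0, 0], [0, 0, 0, 0, 0, 0]],
  ],
)

```text
time: 19.65
tcp_pos: [0.5185, 0.1328, 0.1082]
eef_rot: [[0.718, 0.696, 0.007], [0.696, -0.718, 0.002], [0.007, 0.003, -1.0]]
force: [6.4, -0.3, 1.7]
gripper_width: 0.0409
gripper_force: 35.2
```

>>> apply_moves(
  increments=[
    [[0, 0, 0, 0, 0, 0], [0, 0, 0, 0, 0, 0], [0, 0, 0, 0, 0, 0], [0, 0, 0, 0, 0, 0], [0, 0, 0, 0, 0, 0], [0, 0, 0, 0, 0, 0], [0, 0, 0, 0, 0, 0], [0, 0, 0, 0, 0, 0]],
  ],
)

```text
time: 20.65
tcp_pos: [0.5185, 0.1328, 0.1082]
eef_rot: [[0.718, 0.696, 0.007], [0.696, -0.718, 0.002], [0.007, 0.003, -1.0]]
force: [5.9, -0.1, 0.3]
gripper_width: 0.0408
gripper_force: 35.2
```

```bash
python3 - <<'E'
from h import *
s=sense();print(s['time'],s['tcp_pos'],s['eef_rot'][:2],s['gripper_width'],s['force'],s['ft_torque'],s['qpos'])
ims=np.mean([read_camera("top").astype(float) for _ in range(4)],0)
np.save("t5.npy",ims)
a=ims[200:240,290:350,::-1].astype(np.uint8)
cv2.imwrite("pics/c5.png",cv2.resize(a,None,fx=13,fy=13,interpolation=cv2.INTER_CUBIC))
E
```

```text
20.65 [0.5185 0.1328 0.1082] [[ 0.7183  0.6957  0.007 ]
 [ 0.6957 -0.7183  0.0022]] 0.04076997711657619 [ 5.8519 -0.1144  0.2925] [ 0.4123 -0.6397 -0.1252] [ 0.1655  0.207  -0.5133  1.8752  0.1149  1.0809 -1.1936]
```

View pics/c5.png

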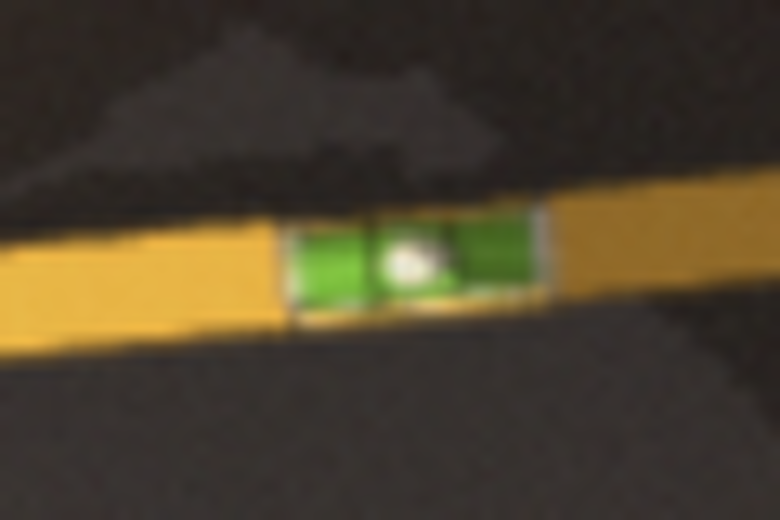

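Rings are at about x=370 and 455 and the bubble spans about 380–446, so it looks nearly centred, though the arm's shadow touches it. I release the knob, move to above the pressing spot on the side away from the foot, and measure again there without the shadow.

>>> apply_moves(
  increments=[
    [[0, 0, 0, 0, 0, 0], [0, 0, 0, 0, 0, 0], [0, 0, 0, 0, 0, 0]],
  ],
  grip=60,
)

```text
time: 21.22
tcp_pos: [0.5149, 0.1324, 0.106]
eef_rot: [[0.717, 0.697, -0.0], [0.697, -0.717, -0.0], [-0.0, -0.0, -1.0]]
force: [1.4, 0.4, 0.6]
gripper_width: 0.06
gripper_force: 0.0
```

>>> apply_moves(
  increments=[
    [[0, 0, -0.5, 0, 0, 0], [0, 0, -1, 0, 0, 0], [0, 0, -1, 0, 0, 0], [0, 0, 0, 0, 0, 0], [0, 0, 0, 0, 0, 0]],
  ],
)

```text
time: 21.85
tcp_pos: [0.5148, 0.1322, 0.2055]
eef_rot: [[0.717, 0.697, -0.001], [0.697, -0.717, -0.0], [-0.001, -0.0, -1.0]]
force: [-0.2, -0.4, -0.1]
gripper_width: 0.0601
gripper_force: 0.0
```

```bash
python3 - <<'E'
from h import *
plan([(.551,-.1555,.212,-1.451,9)])
E
```

```text
from [0.5148 0.1322 0.2055] -0.799903365803458
[[-0.48, 0.64, -0.02, 0, 0, 0.72], [-0.44, 0.68, -0.02, 0, 0, 0.72], [-0.39, 0.71, -0.02, 0, 0, 0.72], [-0.34, 0.73, -0.02, 0, 0, 0.73], [-0.28, 0.75, -0.02, 0, 0, 0.72], [-0.23, 0.77, -0.02, 0, 0, 0.73], [-0.17, 0.79, -0.01, 0, 0, 0.72], [-0.11, 0.8, -0.02, 0, 0, 0.73], [-0.05, 0.8, -0.01, 0, 0, 0.72]]
to [ 0.5508 -0.1554  0.2119] -1.450903365803458
```

>>> apply_moves(
  increments=[
    [[-0.48, 0.64, -0.02, 0, 0, 0.72], [-0.44, 0.68, -0.02, 0, 0, 0.72], [-0.39, 0.71, -0.02, 0, 0, 0.72], [-0.34, 0.73, -0.02, 0, 0, 0.73], [-0.28, 0.75, -0.02, 0, 0, 0.72], [-0.23, 0.77, -0.02, 0, 0, 0.73], [-0.17, 0.79, -0.01, 0, 0, 0.72], [-0.11, 0.8, -0.02, 0, 0, 0.73], [-0.05, 0.8, -0.01, 0, 0, 0.72], [0, 0, 0, 0, 0, 0]],
  ],
  grip=0,
  squeeze=25,
)

```text
time: 23.1
tcp_pos: [0.5511, -0.1598, 0.2121]
eef_rot: [[0.994, 0.112, -0.001], [0.112, -0.994, -0.001], [-0.001, 0.001, -1.0]]
force: [-0.6, -0.1, 0.3]
gripper_width: -0.0003
gripper_force: 0.0
```

>>> apply_moves(
  increments=[
    [[0, 0, 0, 0, 0, 0], [0, 0, 0, 0, 0, 0], [0, 0, 0, 0, 0, 0], [0, 0, 0, 0, 0, 0], [0, 0, 0, 0, 0, 0], [0, 0, 0, 0, 0, 0]],
  ],
)

```text
time: 23.85
tcp_pos: [0.5512, -0.1553, 0.2125]
eef_rot: [[0.993, 0.12, -0.0], [0.12, -0.993, -0.0], [-0.0, 0.0, -1.0]]
force: [0.2, -0.5, 0.3]
gripper_width: 0.0002
gripper_force: 0.0
```

```bash
cat >> h.py <<'E'
def vial(name,n=6):
    im=np.mean([read_camera("top").astype(float) for _ in range(n)],0).astype(np.float32)
    # sample strip along the level axis: 0.5 mm steps about the nominal vial centre, at z=.158
    c=np.array([.5433,-.091,.158]); d=np.array([-.119,.993,0]); w=np.array([.993,.119,0])
    U=np.array([[proj("top",c+d*s*1e-3+w*t*1e-3) for s in np.arange(-50,50,.25)] for t in np.arange(-15,15,.25)],np.float32)
    st=cv2.remap(im,U[...,0].copy(),U[...,1].copy(),cv2.INTER_CUBIC)
    o=cv2.resize(np.clip(st,0,255).astype(np.uint8)[:,:,::-1],(800,240),interpolation=cv2.INTER_CUBIC)
    cv2.imwrite(f"pics/{name}.png",o); return st
E
python3 - <<'E'
from h import *
s=sense();print(s['time'],s['tcp_pos'],s['eef_rot'][:2],s['gripper_width'],s['force'])
vial("v6")
E
```

```text
23.85 [ 0.5512 -0.1553  0.2125] [[ 0.9928  0.1196 -0.    ]
 [ 0.1196 -0.9928 -0.0001]] 0.0002132537566313566 [ 0.228  -0.5421  0.2991]Traceback (most recent call last):
  File "<stdin>", line 3, in <module>
  File "h.py", line 36, in vial
    U=np.array([[proj("top",c+d*s*1e-3+w*t*1e-3) for s in np.arange(-50,50,.25)] for t in np.arange(-15,15,.25)],np.float32)
                 ~~~~^^^^^^^^^^^^^^^^^^^^^^^^^^^
  File "h.py", line 11, in proj
    m=camera_model(n); K=np.array(m['intrinsics']); T=np.array(m['pose'])
ValueError: time passes only in moves, steps and waits
```

```bash
sed -i 's/^import cv2, numpy as np/import cv2, numpy as np, functools\ncamera_model=functools.cache(camera_model)/' h.py
python3 - <<'E'
from h import *
vial("v6"); print(sense()['time'])
E
```

```text
24.45
```

View pics/v6.png

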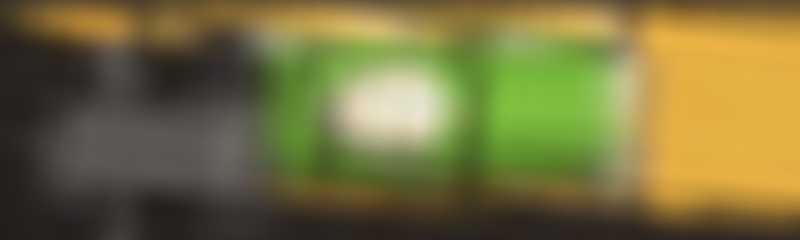

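```bash
python3 - <<'E'
from h import *
st=vial("v6b",4)
p=st[40:95].mean(0)   # 4 samples per mm
for i in range(120,330,4): print(round(-50+i/4,1),p[i].astype(int),end=' ; ')
E
```

```text
-20.0 [88 85 78] ; -19.0 [85 85 73] ; -18.0 [84 89 67] ; -17.0 [85 96 61] ; -16.0 [ 87 105  56] ; -15.0 [ 90 115  52] ; -14.0 [ 93 124  49] ; -13.0 [ 94 128  48] ; -12.0 [ 95 128  49] ; -11.0 [ 97 124  53] ; -10.0 [ 99 119  58] ; -9.0 [107 121  68] ; -8.0 [122 132  83] ; -7.0 [137 145  96] ; -6.0 [152 156 110] ; -5.0 [163 164 121] ; -4.0 [167 168 126] ; -3.0 [170 171 130] ; -2.0 [172 173 134] ; -1.0 [173 173 136] ; 0.0 [172 172 136] ; 1.0 [172 174 136] ; 2.0 [172 175 137] ; 3.0 [167 174 130] ; 4.0 [155 169 116] ; 5.0 [142 162  99] ; 6.0 [126 152  80] ; 7.0 [108 137  62] ; 8.0 [ 96 125  52] ; 9.0 [ 89 119  46] ; 10.0 [ 90 124  43] ; 11.0 [ 98 137  46] ; 12.0 [107 151  51] ; 13.0 [111 158  54] ; 14.0 [112 160  54] ; 15.0 [112 159  54] ; 16.0 [112 159  54] ; 17.0 [112 159  54] ; 18.0 [112 158  54] ; 19.0 [112 158  54] ; 20.0 [111 158  53] ; 21.0 [112 158  54] ; 22.0 [114 158  58] ; 23.0 [116 158  63] ; 24.0 [122 160  72] ; 25.0 [134 163  85] ; 26.0 [148 168  99] ; 27.0 [162 171 109] ; 28.0 [174 169 112] ; 29.0 [180 162 106] ; 30.0 [186 158  95] ; 31.0 [198 158  84] ; 32.0 [210 163  77] ;
```

The bubble sits about 0.6 mm from the middle of the rings (rings at ±9.6 mm about -0.35, bubble at -0.9), so it is well between the lines. Now I press.

>>> apply_moves(
  increments=[
    [[0, 0, 0.5, 0, 0, 0], [0, 0, 0.5, 0, 0, 0], [0, 0, 0.1, 0, 0, 0], [0, 0, 0, 0, 0, 0], [0, 0, 0, 0, 0, 0]],
  ],
)

```text
time: 25.28
tcp_pos: [0.5519, -0.1554, 0.1695]
eef_rot: [[0.993, 0.12, 0.001], [0.12, -0.993, -0.001], [0.001, 0.001, -1.0]]
force: [0.7, -0.0, 0.2]
gripper_width: 0.0004
gripper_force: 0.0
```

>>> apply_moves(
  increments=[
    [[0, 0, 0.05, 0, 0, 0], [0, 0, 0.03, 0, 0, 0], [0, 0, 0, 0, 0, 0]],
  ],
)

```text
time: 25.65
tcp_pos: [0.5512, -0.1553, 0.1653]
eef_rot: [[0.993, 0.12, -0.0], [0.12, -0.993, -0.0], [-0.0, 0.0, -1.0]]
force: [0.2, 1.1, 0.3]
gripper_width: -0.0002
gripper_force: 0.0
```

>>> apply_moves(
  increments=[
    [[0, 0, 0.03, 0, 0, 0], [0, 0, 0.02, 0, 0, 0], [0, 0, 0, 0, 0, 0]],
  ],
)

```text
time: 26.02
tcp_pos: [0.5515, -0.1553, 0.1651]
eef_rot: [[0.993, 0.12, 0.001], [0.12, -0.993, -0.001], [0.001, 0.001, -1.0]]
force: [-3.0, 0.9, 8.1]
gripper_width: -0.0001
gripper_force: 4.2
```

>>> apply_moves(
  increments=[
    [[0, 0, 0.02, 0, 0, 0], [0, 0, 0.02, 0, 0, 0], [0, 0, 0, 0, 0, 0]],
  ],
)

```text
time: 26.4
tcp_pos: [0.5519, -0.1553, 0.1651]
eef_rot: [[0.993, 0.12, 0.002], [0.12, -0.993, -0.001], [0.002, 0.001, -1.0]]
force: [-4.8, 1.7, 15.4]
gripper_width: 0.0001
gripper_force: 7.6
```

>>> apply_moves(
  increments=[
    [[-0.02, 0, 0.005, 0, 0, 0], [0, 0, 0, 0, 0, 0], [0, 0, 0, 0, 0, 0], [0, 0, 0, 0, 0, 0], [0, 0, 0, 0, 0, 0], [0, 0, 0, 0, 0, 0], [0, 0, 0, 0, 0, 0], [0, 0, 0, 0, 0, 0], [0, 0, 0, 0, 0, 0], [0, 0, 0, 0, 0, 0]],
  ],
)

```text
time: 27.65
tcp_pos: [0.5515, -0.1553, 0.165]
eef_rot: [[0.993, 0.12, 0.003], [0.12, -0.993, -0.001], [0.003, 0.001, -1.0]]
force: [-5.1, 2.0, 14.9]
gripper_width: -0.0004
gripper_force: 7.5
```

>>> apply_moves(
  increments=[
    [[0, 0, 0, 0, 0, 0], [0, 0, 0, 0, 0, 0], [0, 0, 0, 0, 0, 0], [0, 0, 0, 0, 0, 0], [0, 0, 0, 0, 0, 0], [0, 0, 0, 0, 0, 0], [0, 0, 0, 0, 0, 0], [0, 0, 0, 0, 0, 0]],
  ],
)

```text
time: 28.65
tcp_pos: [0.5515, -0.1554, 0.165]
eef_rot: [[0.993, 0.12, 0.003], [0.12, -0.993, -0.001], [0.003, 0.001, -1.0]]
force: [-4.6, 2.4, 15.7]
gripper_width: 0.0002
gripper_force: 7.5
```

```bash
python3 - <<'E'
from h import *
st=vial("v7",4); p=st[40:95].mean(0)
for i in range(140,260,4): print(round(-50+i/4,1),p[i].astype(int),end=' ; ')
a=read_camera("top");s=sense();print(s['time'],s['force'],s['tcp_pos'])
i1=cv2.resize(a[180:260,240:400,::-1],(800,400),interpolation=cv2.INTER_CUBIC)
cv2.imwrite("pics/c7.png",np.vstack([i1,cv2.resize(cv2.imread("pics/v7.png"),(800,200))]))
E
```

```text
-15.0 [91 87 81] ; -14.0 [86 83 76] ; -13.0 [82 81 70] ; -12.0 [82 83 65] ; -11.0 [86 91 63] ; -10.0 [ 92 101  63] ; -9.0 [105 116  70] ; -8.0 [122 132  84] ; -7.0 [138 144  98] ; -6.0 [153 156 112] ; -5.0 [164 165 123] ; -4.0 [168 169 127] ; -3.0 [170 172 130] ; -2.0 [172 173 133] ; -1.0 [171 172 134] ; 0.0 [170 171 133] ; 1.0 [170 172 133] ; 2.0 [170 175 134] ; 3.0 [166 174 128] ; 4.0 [156 169 115] ; 5.0 [143 163  99] ; 6.0 [127 153  80] ; 7.0 [109 138  63] ; 8.0 [ 96 125  52] ; 9.0 [ 89 119  46] ; 10.0 [ 89 124  42] ; 11.0 [ 97 137  45] ; 12.0 [105 150  50] ; 13.0 [109 157  52] ; 14.0 [109 158  52] ; 28.9 [-4.3136  2.0212 14.5768] [ 0.5515 -0.1554  0.165 ]
```

View pics/c7.png

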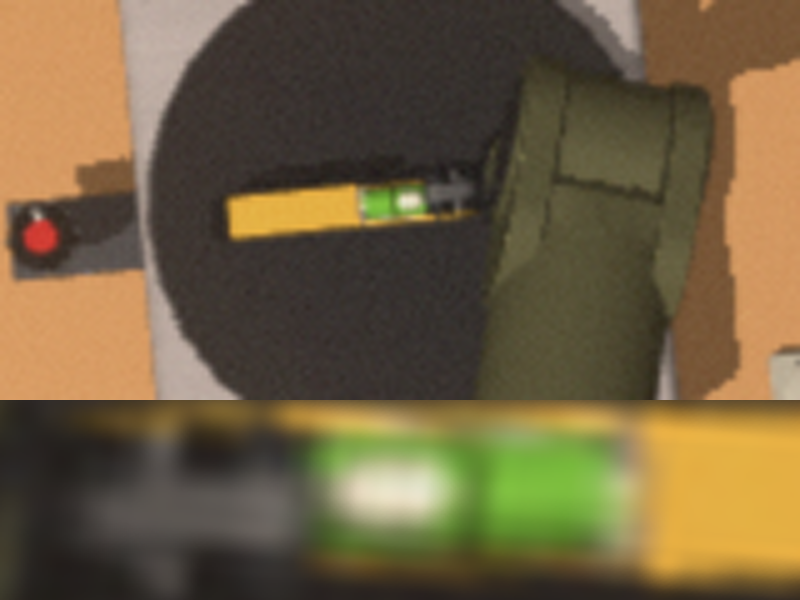

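The bubble stays between the rings under load (about 0.6 mm off the middle). The press is steady at about 15 N and nothing else has moved, so I hand it in.

```bash
python3 -c "
from workcell import *
print(hand_in())"
```

```text
the job is handed in; nothing more can be done
None
```

The job is handed in at about 29 s: the yellow level lies across the middle of the plate pointing at the foot, the bubble stands between the lines about 0.6 mm off centre, and the fingertips are pressing it at about 15 N with no sign that anything else was disturbed.

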